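Load a paste cartridge into a bayonet holder

ROBOT

A 6-joint arm with a two-finger parallel gripper is mounted at the origin on the work surface. World frame = base frame: x ahead of the robot, y to its left, z up, the work surface at z = 0. Lengths are in m, angles in rad, forces in N, time in s.
With the tool pointing down it reaches from about 0.3 to 0.775 m from the base axis. Payload 14.6 kg.
Tool frame: the origin (TCP) lies at the very end of the fingers, on their centre line; the grasp point (between the pads) lies 19 mm behind it; z points along the fingers, y is the direction in which the jaws open and shut (so a half turn about z gives the same grasp; the last joint's range is limited). The gripper opens to 94 mm and grips with 3 to 60 N. Pads are 16 mm wide; open, the fingers measure 119 mm over their backs; the gripper's body (75 mm by 177 mm) begins 78 mm behind the grasp point.
Start: joints at [1.094, 0.3, 1.521, -0, 1.321, -0.067], TCP at [0.219, 0.504, 0.205] pointing down, gripper open.
Joint ranges: [-3.03, 3.03], [-0.79, 2.21], [0.23, 2.52], [-1.04, 4.18], [0, 3.07], [-2.55, 2.55]. Speed limits (rad/s): [2.22, 2.22, 2.57, 3.14, 3.14, 3.14].

INTERFACE

Orientations are given as [roll, pitch, yaw] about the fixed x, y, z axes, in that order (R = Rz(yaw) Ry(pitch) Rx(roll)).
In Python, from station import status, camera, ctrl gives the robot as it stands. The module is installed in compiled form; this text tells all that it offers.
- The arm moves only by the shell command python3 -m jog 'ROWS' [FORCE]. ROWS is JSON, a list of rows, each a list of 7 numbers: the shift along the tool's x, y, z each as a share of 1000 mm, from -1 to 1, then the turn, a rotation vector about the tool's x, y, z each as a share of pi/2 rad, from -1 to 1, then the opening, from -1 (shut) to 1 (fully open), so that 0 is half open. A call has 1 to 20 rows; each row is the pose to reach, as a shift and turn from the pose measured when the call began, along the tool's axes at that moment; what a row does not reach only later rows make up. A row lasts 1/10 s, in which the tool goes at most 50 mm and 8.59 degrees, less where a joint would pass 70% of its speed; a pose out of reach is approached as far as the arm can. A call with a number of a shift or a turn outside -1 to 1 is refused whole. A call with a gripper value outside its range is refused whole. The fingers move at their own pace and stop on an object; FORCE is the grip in N (left out, the last holds). Time passes only in rows, so rows that repeat a pose let the fingers close. It gives the time, the measured TCP pose, the force and the opening at its end, in the units of the state.
- status.get_obs(): the state, without advancing time (a new reading comes with each control period).
- camera(name): name is "side" or "top"; returns a dict with "image" (420x560x3 uint8, red, green, blue), "fx", "fy", "cx", "cy" (pixels), "world_from_camera" (4x4, takes a point from camera to world coordinates). Camera axes: x right, y down, z forward; pixel columns grow to the right and rows downward; lengths in m; the calibration is good to about 2 mm. A picture is of the moment at which its call begins. There is no depth.
- ctrl.hand_in(): hands the job in, once; it reports no verdict.
The state is a dict: "time_s": time; "qpos": joint angles; "joint_vel": joint speeds; "tau": joint torques, N m; "ee_pos": TCP position; "eef_rot": TCP orientation; "force": force on the tool from outside, world axes, zero at the start; "moment": the same for the moment, N m; "grip_width": finger opening in m.
Only numpy, scipy, OpenCV 4.12 (cv2) and the standard library are available. Lean on these libraries where they do the work, as an engineer would, in place of code of your own. Each camera call takes 0.05 s, during which the arm holds its last target.

TASK

Take the brown paste cartridge out of the blue rack, push it nose down into the yellow holder against its spring, and twist it about a quarter turn clockwise (seen from above) until it meets its stop and springs up into its locking pockets, then let go so that it stays locked. The collar's two slots may be turned somewhat either way, so find them by look or feel, and be gentle: never force the cartridge against the holder (60 N at most). Leave the cream spare cartridge, the steel cup, the grey test block and the scraper where they are.

Things in the scene. Friction and masses are not known exactly. Their poses are not given: they have to be found in the camera images.
- cartridge: Brown cartridge with black cap, to be loaded; 114 mm tall, about 150 g, the same after a half turn. Origin at the centre of its flat bottom, z up along its axis. Tube 32 mm diameter from z 0 to 74 (lowest 8 mm taper to 20 mm diameter), flange 46 mm diameter z 74 to 82, grip bar on top. Starts upright in one of the rack's two wells, bottom 6 mm above the bench.
- grip (a point): Middle of the brown cartridge's grip bar, 98 mm above its origin, axes as the cartridge's. The upright bar is 14 mm thick (x), 44 mm long (y) and 32 mm high (z 82 to 114 of the cartridge); it points along the lugs.
- lugs (a point): Point on the brown cartridge's axis midway between its two lugs, 55 mm above its origin. The lugs stick out along the cartridge's +y and -y to 23 mm from the axis; each is 9 mm wide and 6 mm high (z 52 to 58).
- spare: Cream cartridge with grey cap, same shape and size as the brown one, in the rack's other well. Not to be disturbed.
- rack: Fixed blue block 85 x 190 x 42 mm (x, y, z), origin at the centre of its underside; two round wells 35 mm diameter, 36 mm deep, 46 mm from its centre along +y and -y.
- holder: Fixed yellow bayonet holder, upright, socket on its z axis. Origin at the centre of the underside of its 110 mm square, 12 mm thick base. The cartridge's origin stands above this origin by: 53 mm with lugs on the collar's top, 55 mm free on the spring, 36 mm pressed to the bottom, under 38 mm to turn, 38 mm if let go part-way (not locked), 42 mm locked.
- socket (a point): Centre of the collar's top face, 105 mm above the holder's origin, axes as the holder's. Collar 62 mm outer, bore 35 mm diameter. Two opposite slots 12 mm wide reach 25 mm from the axis, each marked by a black stripe on the rim; they lie along the holder's y axis give or take 0.45 rad (the collar is clamped differently each time, not reported, and will not turn by hand).
- track (a point): Point on the axis 12 mm below the collar's top. Under the collar's 9 mm thick roof a track runs clockwise (from above) from each slot to a hard end stop a quarter turn away, give or take 0.2 rad (set differently each time, not reported); anticlockwise is blocked. At the end stop the roof has a pocket 12 mm wide, 4 mm deep; the spring lifts the lug into it when let up.
- seat_stop (a point): Point on the axis 36 mm above the holder's origin: where the cartridge's bottom is at the sprung seat's lower stop. The black seat's top is at 55 mm when free; it pushes up with 3 N when first touched, rising to 9 N at the stop 19 mm lower.
- cup: Open steel cup, 64 mm wide, 60 mm high, origin under its centre. Bystander.
- testblock: Grey printed test block, 34 mm cube, origin under its centre. Bystander.
- scraper: Spatula 200 mm long lying on the bench. Bystander.
There are look-alikes about, which are no part of the job. Leave any purple look-alike of the cartridge alone. Of the things shaped like the holder, the yellow one is meant.

How it is judged:
On the way, in this order (a step that is already met when the one before it is completed fails the run):
1. the brown cartridge is lifted out of the rack (height (world z) of cartridge above 0.06 m), for 0.1 s.
2. it is pressed down in the holder until the lugs are below the roof (horizontal distance between cartridge and holder below 0.006 m and z of cartridge in the frame of holder between 0.03 and 0.0385 m), for 0.1 s.
At the end, for the whole second after the job is handed in: The brown cartridge stands upright (within 5 degrees) and at rest in the holder's socket, within 5 mm of its axis, its bottom 40.2 to 44 mm above the holder's underside (locked up in the pockets: 42 mm), untouched by the gripper (horizontal distance between cartridge and holder below 0.005 m and z of cartridge in the frame of holder between 0.0402 and 0.044 m and angle between cartridge's own z axis and vertical below 0.09 rad and linear speed of cartridge below 0.01 m/s and contact force between cartridge and the fingers below 0.1 N).
It fails at once if the cartridge is forced against the holder with more than 60 N, all contacts added up (contact force between cartridge and holder above 60 N).
It fails at once if the spare cartridge is moved by more than 15 mm (distance of spare from where it was at the start of the episode above 0.015 m).
It fails at once if the cup is moved or tipped (distance of cup from where it was at the start of the episode above 0.015 m or angle between cup's own z axis and vertical above 0.3 rad).
It fails at once if the test block is moved by more than 15 mm (distance of testblock from where it was at the start of the episode above 0.015 m).
It fails at once if the scraper is moved by more than 15 mm (distance of scraper from where it was at the start of the episode above 0.015 m).
It also fails if it takes over 72 s, if anything falls off the work surface, if the arm or the gripper's body presses on something with over 40 N, if the wrist force passes 120 N, or if a joint passes its speed limit or range.

## Working session

There is one attempt and no reset: what is moved stays moved. The work goes in short steps, Python scripts to look and compute and a shell command to move; the robot and the scene stay as the last step left them, time stands still between calls to the robot, and variables do not carry over. Pictures are saved under pics/ and viewed, and the job is handed in when it is done.

```bash
mkdir -p pics; cat > h.py <<'E'
import numpy as np, cv2
from station import status, camera, ctrl
def snap(name,fn):
    c=camera(name); cv2.imwrite('pics/'+fn+'.png',c['image'][:,:,::-1]); 
    np.savez('pics/'+fn+'.npz',**c); return c
def st():
    o=status.get_obs(); print({k:np.round(v,4).tolist() for k,v in o.items() if k in('time_s','qpos','ee_pos','eef_rot','force','moment','grip_width')})
E
python3 - <<'E'
from h import *
for n in('side','top'):
    c=snap(n,n+'0'); print(c['fx'],c['fy'],c['cx'],c['cy'],np.round(c['world_from_camera'],3).tolist())
st()
E
```

```text
440.55934057667565 440.55934057667565 276.2456345986056 217.40785627276423 [[0.902, -0.336, 0.27, 0.254], [-0.431, -0.694, 0.576, -0.609], [-0.006, -0.636, -0.772, 0.891], [0.0, 0.0, 0.0, 1.0]]
404.8493851164072 404.8493851164072 285.8592977913166 215.41160893129577 [[-0.003, -0.998, 0.06, 0.449], [-1.0, 0.003, 0.002, 0.008], [-0.002, -0.06, -0.998, 1.371], [0.0, 0.0, 0.0, 1.0]]
{'time_s': 0.1, 'qpos': [1.0944, 0.3004, 1.5215, 0.0, 1.3207, -0.0666], 'ee_pos': [0.219, 0.5043, 0.2049], 'eef_rot': [-3.1406, -0.0001, 2.7318], 'force': [-0.872, -0.3448, 0.1513], 'moment': [-0.0052, 0.0125, 0.0156], 'grip_width': 0.0939}
```

View pics/side0.png

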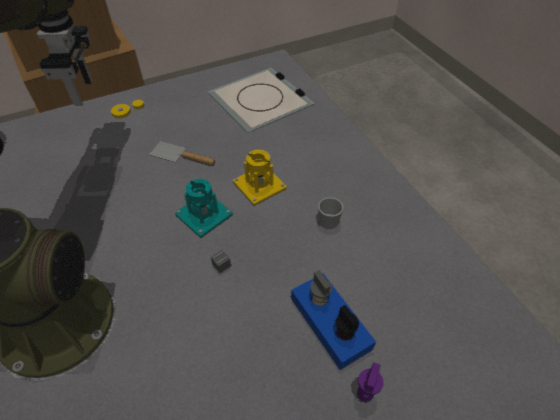

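View pics/top0.png

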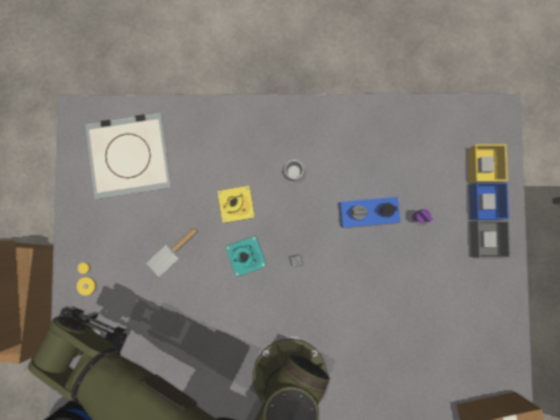

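In both pictures there are three cartridge-like things. In the top view they are black-capped at (387,210), grey-capped (cream) at (359,212) and purple at (423,216). Two things are holder-shaped: yellow at (236,203) and teal at (246,256). The black-capped cartridge and the yellow holder fit the description, so I'll check them in close crops.

```bash
python3 - <<'E'
import cv2,numpy as np
s=cv2.imread('pics/side0.png');t=cv2.imread('pics/top0.png')
def crop(im,x,y,w,h,W=400,H=300): return cv2.convertScaleAbs(cv2.resize(im[y:y+h,x:x+w],(W,H),interpolation=cv2.INTER_CUBIC),alpha=1.8)
a=np.vstack([np.hstack([crop(s,280,260,120,90),crop(s,225,140,80,60)]),np.hstack([crop(t,335,180,80,60),crop(t,212,178,48,36)*1])])
cv2.imwrite('pics/crop0.png',a)
E
```

```text
(no output)
```

View pics/crop0.png

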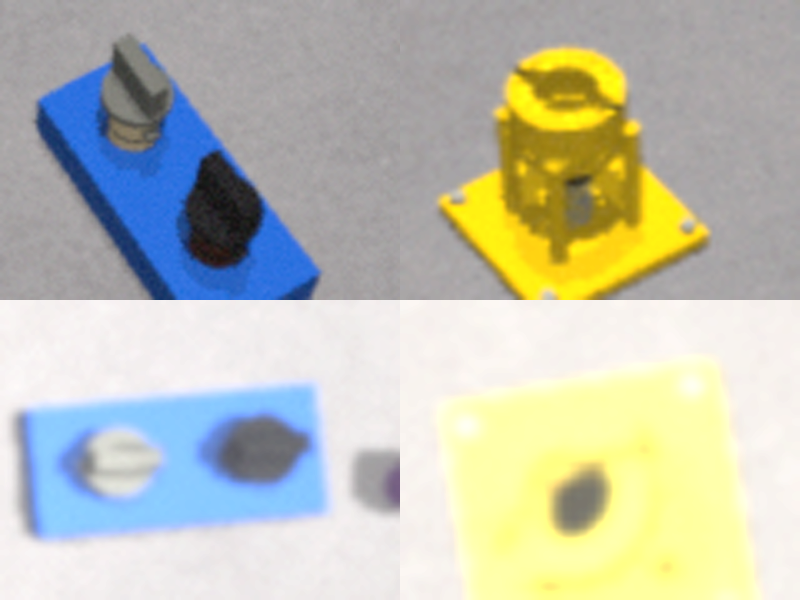

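```bash
cat >> h.py <<'E'
def zoom(fn,out,x,y,w,h,k,gain=1.0,step=5):
    im=cv2.imread('pics/'+fn+'.png')[y:y+h,x:x+w]
    im=cv2.convertScaleAbs(cv2.resize(im,None,fx=k,fy=k,interpolation=cv2.INTER_CUBIC),alpha=gain)
    for i in range(0,w,step): cv2.line(im,(i*k,0),(i*k,6),(0,0,255),1); (i%(2*step)==0) and cv2.putText(im,str(x+i),(i*k,18),0,.4,(0,0,255))
    for i in range(0,h,step): cv2.line(im,(0,i*k),(6,i*k),(0,0,255),1); (i%(2*step)==0) and cv2.putText(im,str(y+i),(8,i*k+4),0,.4,(0,0,255))
    cv2.imwrite('pics/'+out+'.png',im)
class Cam:
    def __init__(s,fn):
        d=np.load('pics/'+fn+'.npz'); s.K=np.array([[d['fx'],0,d['cx']],[0,d['fy'],d['cy']],[0,0,1]]); s.T=d['world_from_camera']; s.W=np.linalg.inv(s.T)
    def proj(s,P):
        P=np.atleast_2d(P); q=(s.W[:3,:3]@P.T).T+s.W[:3,3]; q=(s.K@q.T).T; return q[:,:2]/q[:,2:]
    def onz(s,uv,z):
        uv=np.atleast_2d(uv).astype(float); r=(s.T[:3,:3]@np.linalg.inv(s.K)@np.c_[uv,np.ones(len(uv))].T).T; o=s.T[:3,3]
        return o+r*((z-o[2])/r[:,2])[:,None]
def tri(c1,u1,c2,u2):
    A=[];b=[]
    for c,u in((c1,u1),(c2,u2)):
        o=c.T[:3,3]; r=c.onz(u,0)[0]-o; r/=np.linalg.norm(r); M=np.eye(3)-np.outer(r,r); A.append(M); b.append(M@o)
    x=np.linalg.lstsq(np.vstack(A),np.hstack(b),rcond=None)[0]
    return x
E
python3 - <<'E'
from h import *
zoom('side0','zs_h',228,142,62,62,9,1.0)
zoom('top0','zt_h',214,182,44,44,13,0.75)
zoom('side0','zs_r',285,265,95,105,6,2.2)
zoom('top0','zt_r',334,190,72,42,11,1.3)
E
```

```text
(no output)
```

View pics/zs_h.png

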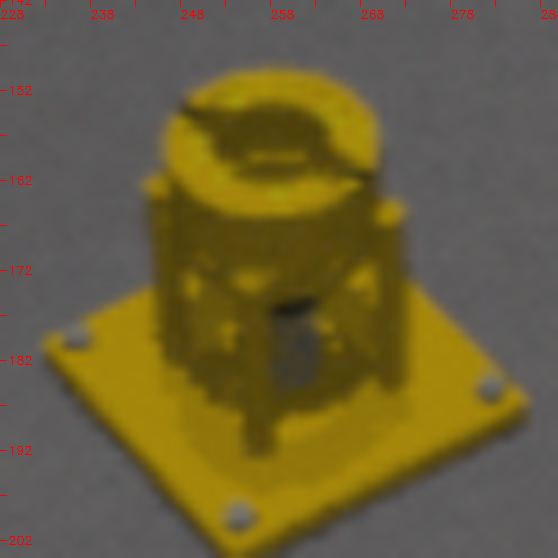

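View pics/zt_h.png

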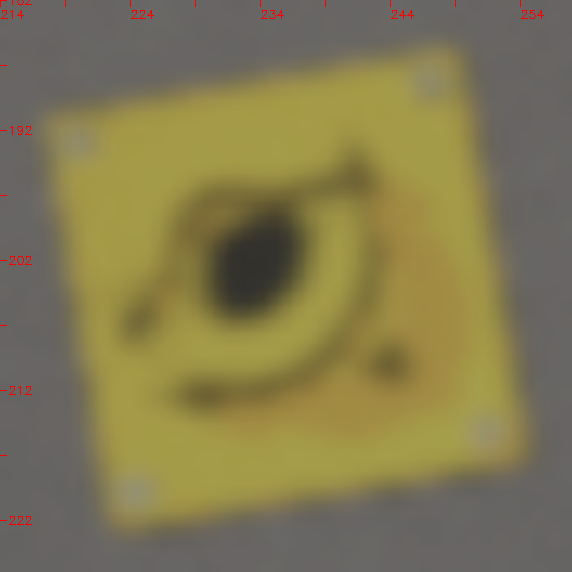

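View pics/zs_r.png

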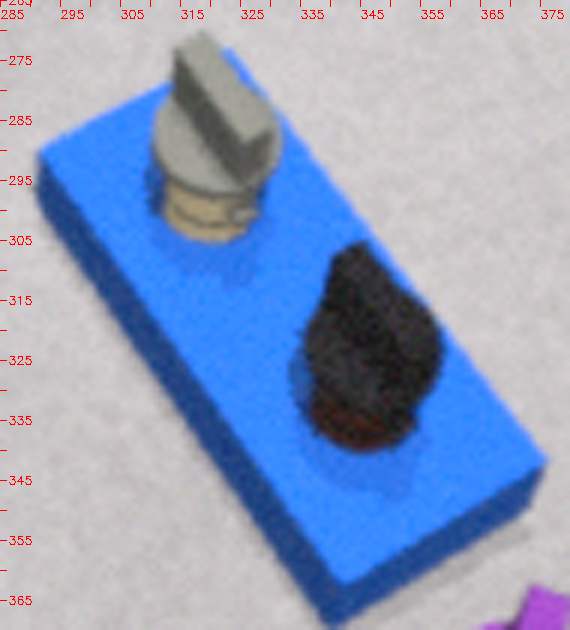

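View pics/zt_r.png

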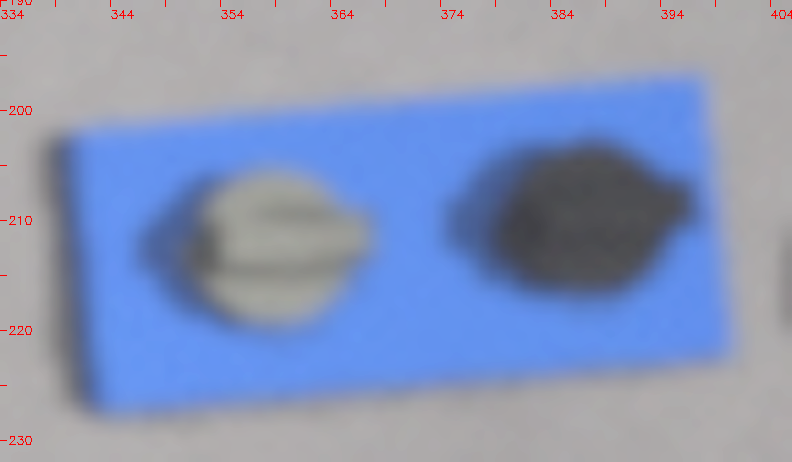

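```bash
python3 - <<'E'
from h import *
from scipy.optimize import least_squares
s=Cam('side0');t=Cam('top0')
def fit(name,w,l,obs,free_z,z0):
    # obs list (cam,uv)
    c=np.array([[w,l],[w,-l],[-w,-l],[-w,l]])/2
    def P(p):
        R=np.array([[np.cos(p[2]),-np.sin(p[2])],[np.sin(p[2]),np.cos(p[2])]])
        return np.c_[c@R.T+p[:2],np.full(4,p[3])]
    def f(p):
        e=[]
        for cam,uvs in obs:
            q=cam.proj(P(p))
            for uv in uvs:
                d=q-uv; e+=list(d[np.argmin((d**2).sum(1))])
        return e
    for tag,ob in(('both',obs),('top',obs[1:]),('side',obs[:1])):
        def g(p): 
            e=[]
            for cam,uvs in ob:
                q=cam.proj(P([*p[:3],p[3] if tag=='both' else z0]))
                for uv in uvs:
                    d=q-np.array(uv); e+=list(d[np.argmin((d**2).sum(1))])
            if tag!='both': e.append(p[3]-z0)
            return e
        xy=t.onz(np.mean(obs[1][1],0),z0)[0]
        best=min((least_squares(g,[xy[0],xy[1],a,z0]) for a in np.linspace(-.7,.7,8)),key=lambda r:r.cost)
        print(name,tag,np.round(best.x,4),np.sqrt(2*best.cost/len(best.fun)).round(2))
    return best
fit('rack',.085,.19,[(s,[(376.2,341.7),(341.7,362.2),(291.3,290.5),(323.7,273.3)]),(t,[(340.4,202.1),(397.8,196.8),(400.6,222.1),(343.5,227.7)])],1,.042)
fit('holder',.11,.11,[(s,[(232.7,180.3),(253.9,203.7),(286.9,186.4)]),(t,[(217.1,190.7),(249.5,185.5),(254.6,217.4),(222.6,222.8)])],1,.012)
E
```

```text
rack both [ 0.5409 -0.2679  0.0871  0.0442] 0.49
rack top [ 0.5393 -0.2683  0.093   0.042 ] 0.15
rack side [ 0.5424 -0.267   0.084   0.042 ] 0.39
holder both [0.5719 0.1783 0.171  0.0114] 0.45
holder top [0.5702 0.1786 0.164  0.012 ] 0.11
holder side [0.5732 0.1777 0.1718 0.012 ] 0.35
```

```bash
python3 - <<'E'
from h import *
zoom('side0','zs_c',325,298,42,48,12,5)
zoom('top0','zt_c',372,198,30,24,18,2.5)
E
python3 -c "
import cv2,numpy as np
a=cv2.imread('pics/zs_c.png');b=cv2.imread('pics/zt_c.png')
b=cv2.resize(b,(290,232*1)) if 0 else b
H=max(a.shape[0],b.shape[0]);f=lambda i:cv2.copyMakeBorder(i,0,H-i.shape[0],0,0,cv2.BORDER_CONSTANT)
cv2.imwrite('pics/zc.png',f(a));"
```

```text
(no output)
```

View pics/zs_c.png

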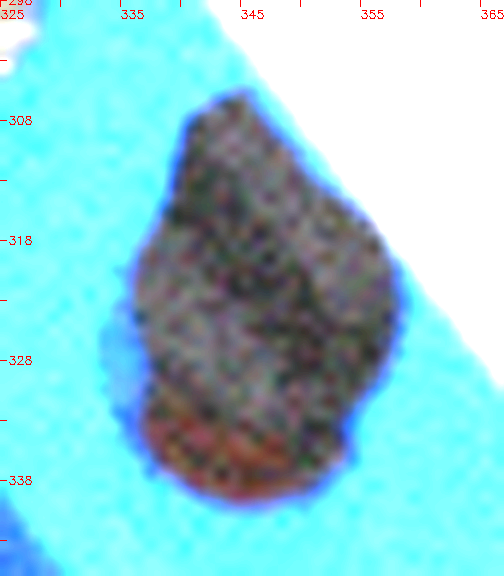

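View pics/zt_c.png

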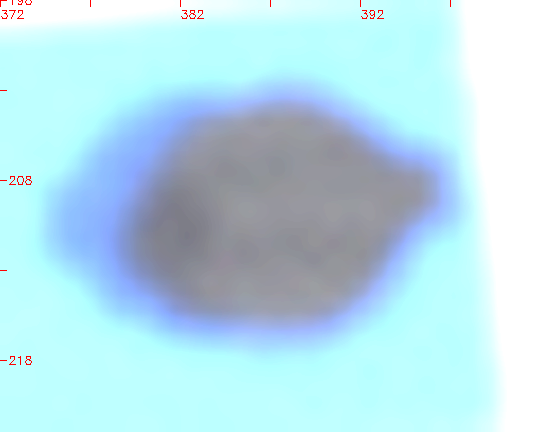

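```bash
cat > sil.py <<'E'
from h import *
from scipy.optimize import minimize
def hulls(x,y,yaw,z0,tx=0,ty=0,cut=.042):
    R=np.array([[np.cos(yaw),-np.sin(yaw),0],[np.sin(yaw),np.cos(yaw),0],[0,0,1]])
    a=np.linspace(0,2*np.pi,40)
    cyl=lambda r,z1,z2:np.vstack([np.c_[r*np.cos(a),r*np.sin(a),np.full(40,z)] for z in(z1,z2)])
    box=np.array([[sx*.007,sy*.022,z] for sx in(-1,1) for sy in(-1,1) for z in(.082,.114)])
    for p in(cyl(.016,max(0,cut-z0),.075),cyl(.023,.074,.082),box):
        q=p@R.T+[x,y,z0]; yield q
def render(cam,box,k,p,z0):
    x0,y0,w,h=box; im=np.zeros((h*k,w*k),np.uint8)
    for q in hulls(*p,z0):
        u=((cam.proj(q)+.5-[x0,y0])*k)
        cv2.fillConvexPoly(im,cv2.convexHull(u.astype(np.float32)).astype(np.int32),255)
    return im
def mask(fn,box,k,thr=.12):
    x0,y0,w,h=box; im=cv2.imread('pics/'+fn+'.png')[y0:y0+h,x0:x0+w].astype(np.float32)
    d=(im[...,0]-im[...,2])/(im[...,0]+im[...,2]+1); big=cv2.resize(d,None,fx=k,fy=k,interpolation=cv2.INTER_CUBIC)
    return (big<thr).astype(np.uint8)*255
E
python3 - <<'E'
from sil import *
from scipy.optimize import differential_evolution as DE
s=Cam('side0');t=Cam('top0'); k=10
bs=(330,302,32,40); bt=(376,201,22,18)
ms=mask('side0',bs,k,.25); mt=mask('top0',bt,k,.25)
# mask out table region (keep largest blob at centre)
def blob(m):
    n,l=cv2.connectedComponents(m); return (l==l[m.shape[0]//2,m.shape[1]//2]).astype(np.uint8)*255
ms=blob(ms);mt=blob(mt)
f=lambda m,r:(m!=r).sum()/ (m>0).sum()
for n,c in(('side',[(s,bs,ms)]),('top',[(t,bt,mt)]),):
    g=lambda p:sum(f(m,render(cc,b,k,p,.006)) for cc,b,m in c)
    r=DE(g,[(.525,.565),(-.335,-.295),(-1.0,1.0)],seed=1,maxiter=60,tol=1e-6); print(n,r.x.round(4),r.fun)
    for dy in(-.15,-.1,-.05,.05,.1,.15): print(dy, round(g(r.x+[0,0,dy]),4),end=' ')
    cc,b,m=c[0]; rr=render(cc,b,k,r.x,.006); cv2.imwrite(f'pics/sil_{n}.png',np.dstack([m,rr,0*m]))
E
```

```text
side [ 0.55   -0.3086 -0.9997] 0.31927075706545616
-0.15 0.3119 -0.1 0.314 -0.05 0.3173 0.05 0.326 0.1 0.33 0.15 0.3341 top [ 0.5443 -0.3096  0.146 ] 0.10986063327307714
-0.15 0.1233 -0.1 0.1163 -0.05 0.1135 0.05 0.1153 0.1 0.1202 0.15 0.1249
```

```bash
python3 -c "
import cv2,numpy as np
a=cv2.imread('pics/sil_side.png');b=cv2.imread('pics/sil_top.png')
b=cv2.copyMakeBorder(b,0,a.shape[0]-b.shape[0],0,0,0);cv2.imwrite('pics/sil.png',np.hstack([a,b]))"
```

```text
(no output)
```

View pics/sil.png

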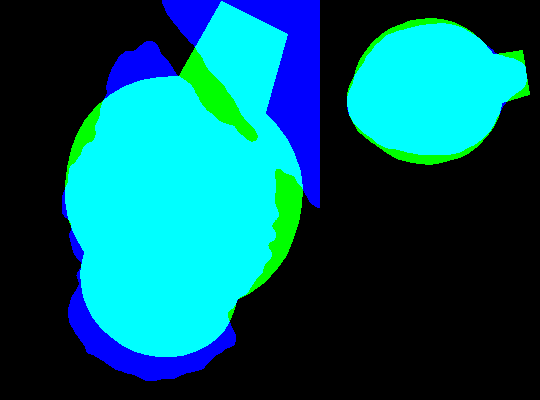

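```bash
python3 - <<'E'
from sil import *
from scipy.optimize import differential_evolution as DE
s=Cam('side0');t=Cam('top0'); k=10
bs=(330,302,32,40); bt=(376,201,22,18)
def m2(fn,box,T):
    x0,y0,w,h=box; im=cv2.imread('pics/'+fn+'.png')[y0:y0+h,x0:x0+w].astype(np.float32)
    m=(cv2.resize(im[...,0],None,fx=k,fy=k,interpolation=cv2.INTER_CUBIC)<T).astype(np.uint8)*255
    n,l=cv2.connectedComponents(m); return (l==l[m.shape[0]//2,m.shape[1]//2]).astype(np.uint8)*255
im=cv2.imread('pics/side0.png'); print(im[320,330:362,0]); im=cv2.imread('pics/top0.png'); print(im[209,374:402,0],im[198:222,387,0])
f=lambda m,r:(m!=r).sum()/ (m>0).sum()
out=[]
for n,c in(('side',(s,bs,m2('side0',bs,52))),('top',(t,bt,m2('top0',bt,75))),):
    cc,b,m=c
    g=lambda p:f(m,render(cc,b,k,p,.006))
    r=DE(g,[(.525,.565),(-.335,-.295),(-1.0,1.0)],seed=1,maxiter=60,tol=1e-6); print(n,r.x.round(4),r.fun)
    print([(dy, round(g(r.x+[0,0,dy]),4)) for dy in(-.15,-.1,-.05,.05,.1,.15)])
    rr=render(cc,b,k,r.x,.006); o=np.dstack([m,rr,0*m]); out.append(cv2.copyMakeBorder(o,0,400-o.shape[0],0,0,0))
cv2.imwrite('pics/sil2.png',np.hstack(out))
E
```

```text
[124 125 123 117  94  74  42  24  25  23  22  21  13  17  13  12  15  19
  15  12  18  26  25  24  23  22  25  33  75 113 103  93]
[152 129 118 113 101  83  66  56  56  59  61  64  64  63  64  64  64  64
  65  63  66  79 104 137 156 151 138 131] [174 180 180 170 142 100  71  64  62  61  62  63  62  61  62  64  66  75
 107 145 167 178 183 182]
side [ 0.5447 -0.3135  0.1095] 0.08921358128025038
[(-0.15, np.float64(0.0961)), (-0.1, np.float64(0.0944)), (-0.05, np.float64(0.0919)), (0.05, np.float64(0.0929)), (0.1, np.float64(0.1021)), (0.15, np.float64(0.1121))]
top [ 0.5428 -0.3084  0.3171] 0.42744801512287334
[(-0.15, np.float64(0.4354)), (-0.1, np.float64(0.4334)), (-0.05, np.float64(0.4307)), (0.05, np.float64(0.4349)), (0.1, np.float64(0.4411)), (0.15, np.float64(0.4475))]
```

View pics/sil2.png

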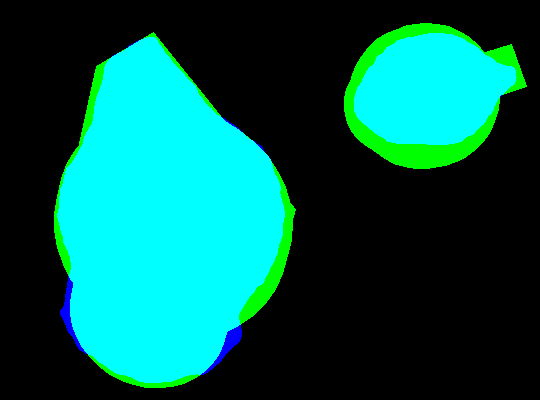

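```bash
python3 - <<'E'
from h import *
s=Cam('side0');t=Cam('top0')
a=s.onz([(248.3,153.9),(269.3,161.8)],.105); print(a, a.mean(0)); d=a[0]-a[1]; print(np.linalg.norm(d),np.arctan2(d[1],d[0])-np.pi/2)
C=np.array([.5719,.1783]); print('top px of socket',t.proj([[*C,.105]]),'side',s.proj([[*C,.105]]))
zoom('side0','zs_k',240,146,36,26,20,1.6,2)
zoom('top0','zt_k',218,184,34,34,16,1.0,2)
E
```

```text
[[0.5563036  0.20429433 0.105     ]
 [0.59322911 0.15299484 0.105     ]] [0.57476635 0.17864459 0.105     ]
0.06320704561568342 0.6238930451813904
top px of socket [[232.34973081 200.92049088]] side [[257.75800059 158.22840117]]
```

View pics/zs_k.png

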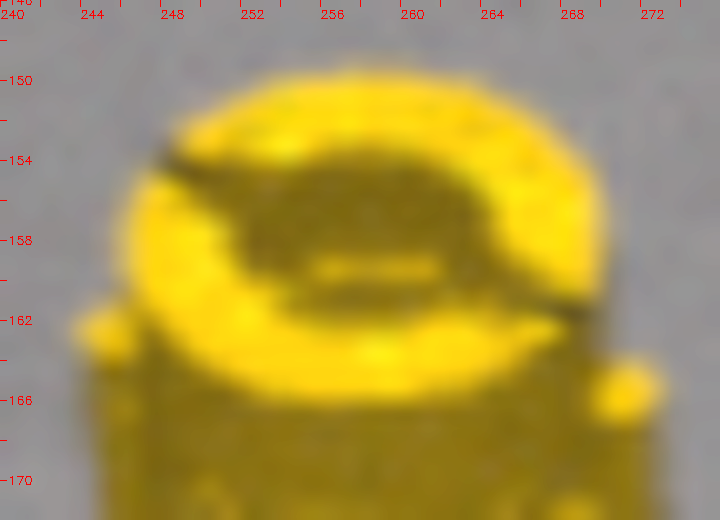

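View pics/zt_k.png

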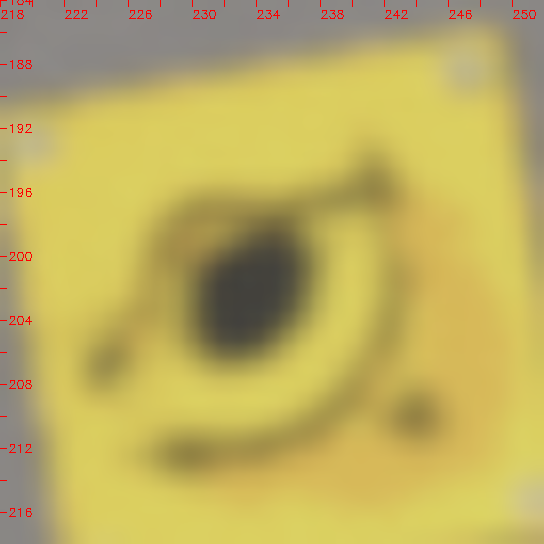

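```bash
cat >> h.py <<'E'
from scipy.spatial.transform import Rotation as Ro
def to(p,yaw):
    o=status.get_obs(); R=Ro.from_euler('xyz',o['eef_rot']); 
    d=R.inv().apply(np.array(p)-o['ee_pos']); r=(R.inv()*Ro.from_euler('xyz',[np.pi,0,yaw])).as_rotvec()/(np.pi/2)
    print('ROW',np.round(d,4).tolist(),np.round(r,4).tolist(),'grip 2w/.094-1 now',round(2*o['grip_width']/.094-1,3))
E
python3 -c "
from h import *
to([.545,-.3135,.205],1.68)"
```

```text
ROW [-0.6248, -0.6202, 0.0005] [-0.0006, 0.0003, 0.6696] grip 2w/.094-1 now 0.998
```

```bash
python3 -m jog '[[-0.625,-0.62,0,0,0,0.67,1],[-0.625,-0.62,0,0,0,0.67,1],[-0.625,-0.62,0,0,0,0.67,1],[-0.625,-0.62,0,0,0,0.67,1],[-0.625,-0.62,0,0,0,0.67,1],[-0.625,-0.62,0,0,0,0.67,1],[-0.625,-0.62,0,0,0,0.67,1],[-0.625,-0.62,0,0,0,0.67,1],[-0.625,-0.62,0,0,0,0.67,1],[-0.625,-0.62,0,0,0,0.67,1],[-0.625,-0.62,0,0,0,0.67,1],[-0.625,-0.62,0,0,0,0.67,1],[-0.625,-0.62,0,0,0,0.67,1],[-0.625,-0.62,0,0,0,0.67,1],[-0.625,-0.62,0,0,0,0.67,1],[-0.625,-0.62,0,0,0,0.67,1],[-0.625,-0.62,0,0,0,0.67,1],[-0.625,-0.62,0,0,0,0.67,1],[-0.625,-0.62,0,0,0,0.67,1],[-0.625,-0.62,0,0,0,0.67,1]]' 20
python3 - <<'E'
from h import *
to([.545,-.3135,.205],1.68); st()
snap('side','side1'); zoom('side1','v1',255,200,160,180,5 if 0 else 3,1.8,10)
E
```

```text
time_s: 2.1
ee_pos: [0.545, -0.3134, 0.2047]
eef_rot: [-3.14, -0.0, 1.679]
force: [-1.0, -1.3, -0.5]
grip_width: 0.0939
ROW [-0.0001, 0.0, -0.0003] [-0.0011, -0.0001, -0.0008] grip 2w/.094-1 now 0.998
{'time_s': 2.1, 'qpos': [-0.5798, 0.4792, 1.2761, -0.0009, 1.3876, -0.6875], 'ee_pos': [0.545, -0.3134, 0.2047], 'eef_rot': [-3.1399, -0.0002, 1.6787], 'force': [-1.0229, -1.3107, -0.5251], 'moment': [-0.0587, 0.0315, 0.0082], 'grip_width': 0.0939}
```

View pics/v1.png

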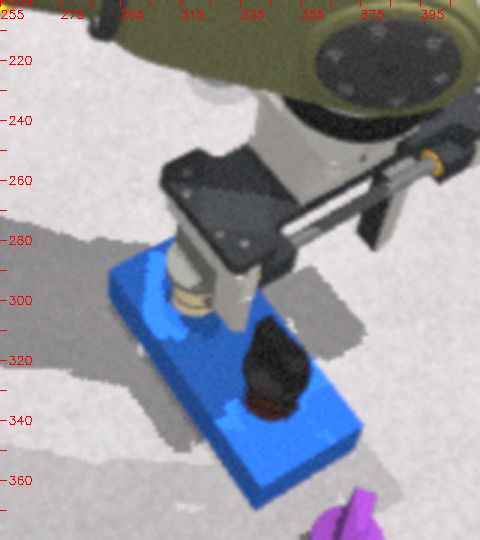

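The view shows the gripper over the black-capped cartridge at (344,320). The fingertips end near (333,309) and (379,281). I'll compare that with the projected TCP as a check on calibration.

```bash
python3 - <<'E'
from h import *
s=Cam('side1'); o=status.get_obs(); R=Ro.from_euler('xyz',o['eef_rot']).as_matrix(); p=o['ee_pos']
for y in(-.055,-.047,0,.047,.055): print(y,s.proj(p+R[:,1]*y+R[:,0]*0).round(1))
zoom('side1','v2',320,268,70,50,11,2,5)
E
```

```text
-0.055 [[329.6 307.2]]
-0.047 [[333.3 305. ]]
0 [[354.8 292.4]]
0.047 [[375.4 280.3]]
0.055 [[378.8 278.3]]
```

View pics/v2.png

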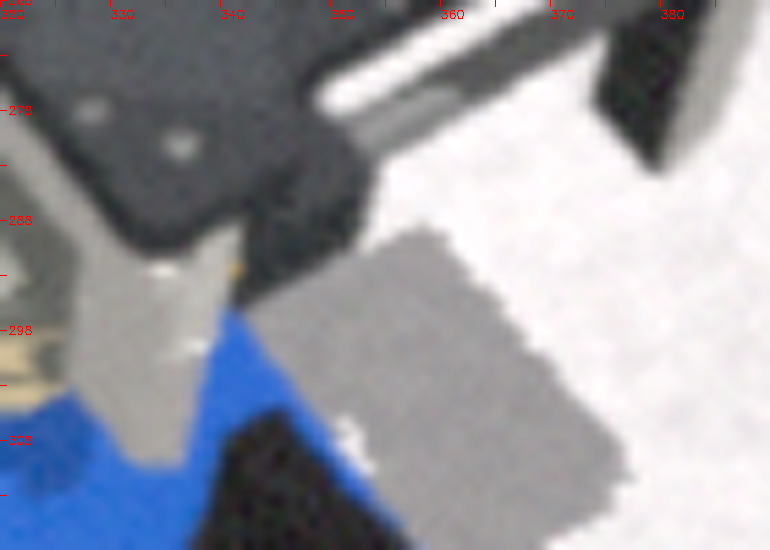

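```bash
python3 -m jog '[[0,0,0.04,0,0,0,1],[0,0,0.08,0,0,0,0],[0,0,0.105,0,0,0,-0.2],[0,0,0.113,0,0,0,-0.2],[0,0,0.113,0,0,0,-0.2],[0,0,0.113,0,0,0,-0.2],[0,0,0.113,0,0,0,-0.2]]' 20
python3 - <<'E'
from h import *
st(); snap('side','side2'); zoom('side2','v3',300,260,80,90,7,2.5,10)
E
```

```text
time_s: 2.85
ee_pos: [0.5456, -0.313, 0.0941]
eef_rot: [3.141, 0.002, 1.68]
force: [0.1, 0.2, -0.6]
grip_width: 0.0493
{'time_s': 2.85, 'qpos': [-0.5787, 0.5766, 1.3946, -0.0009, 1.1684, -0.6873], 'ee_pos': [0.5456, -0.313, 0.0941], 'eef_rot': [3.1406, 0.0019, 1.6797], 'force': [0.0506, 0.1876, -0.5861], 'moment': [-0.0773, 0.0319, 0.0315], 'grip_width': 0.0493}
```

View pics/v3.png

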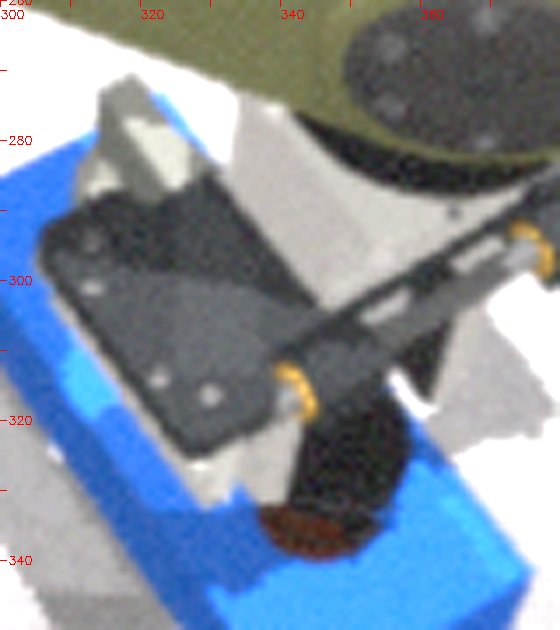

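The fingers straddle the cap, with tips at (338,331) and (361,316). Next I lower slightly and close.

```bash
python3 -m jog '[[0,0,0.002,0,0,0,-0.4],[0,0,0.002,0,0,0,-0.8],[0,0,0.002,0,0,0,-1],[0,0,0.002,0,0,0,-1],[0,0,0.002,0,0,0,-1],[0,0,0.002,0,0,0,-1],[0,0,0.002,0,0,0,-1],[0,0,0.002,0,0,0,-1]]' 25
python3 -c "
from h import *
st()"
```

```text
time_s: 3.7
ee_pos: [0.5454, -0.3131, 0.0918]
eef_rot: [3.141, 0.002, 1.68]
force: [0.6, -0.1, 1.2]
grip_width: 0.0133
{'time_s': 3.7, 'qpos': [-0.5789, 0.5792, 1.3964, -0.001, 1.1645, -0.6873], 'ee_pos': [0.5454, -0.3131, 0.0918], 'eef_rot': [3.141, 0.0017, 1.6796], 'force': [0.6287, -0.0799, 1.2344], 'moment': [-0.0133, 0.1629, 0.0342], 'grip_width': 0.0133}
```

```bash
python3 -m jog '[[0,0,-0.02,0,0,0,-1],[0,0,-0.05,0,0,0,-1],[0,0,-0.09,0,0,0,-1],[0,0,-0.13,0,0,0,-1],[0,0,-0.15,0,0,0,-1],[0,0,-0.15,0,0,0,-1],[0,0,-0.15,0,0,0,-1]]' 25
python3 - <<'E'
from h import *
st(); snap('side','side3'); zoom('side3','v4',280,200,110,130,5,2.5,10)
to([.573,.178,.26],.62+np.pi/2)
E
```

```text
time_s: 4.4
ee_pos: [0.5451, -0.3126, 0.2404]
eef_rot: [-3.141, 0.001, 1.68]
force: [-0.6, -0.1, -3.0]
grip_width: 0.0139
{'time_s': 4.4, 'qpos': [-0.5787, 0.457, 1.2263, -0.0009, 1.4582, -0.6874], 'ee_pos': [0.5451, -0.3126, 0.2404], 'eef_rot': [-3.1411, 0.0007, 1.6797], 'force': [-0.5683, -0.1078, -3.0267], 'moment': [-0.0621, 0.0576, -0.0326], 'grip_width': 0.0139}
ROW [0.4846, 0.0812, -0.0204] [-0.0009, -0.0003, -0.3254] grip 2w/.094-1 now -0.7
```

View pics/v4.png

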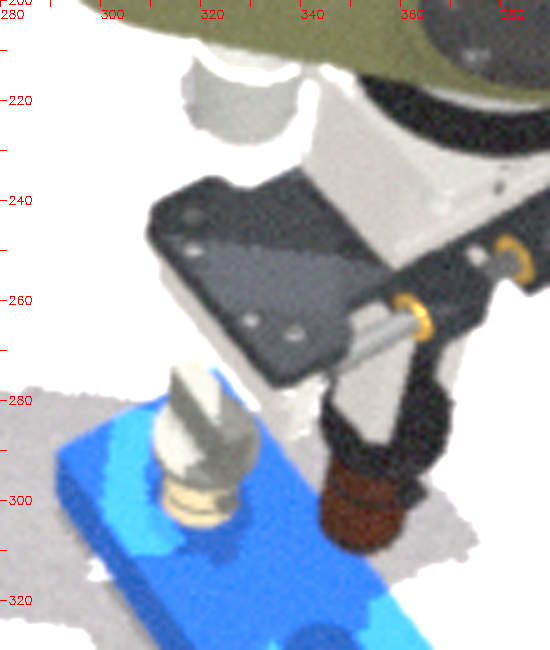

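Lifted: the brown tube hangs at about (350,290), with one lug visible at (361,299). Next I carry it over the yellow holder.

```bash
python3 -m jog '[[0.04,0.007,-0.02,0,0,-0.325,-1],[0.08,0.014,-0.02,0,0,-0.325,-1],[0.12,0.021,-0.02,0,0,-0.325,-1],[0.16,0.027,-0.02,0,0,-0.325,-1],[0.2,0.034,-0.02,0,0,-0.325,-1],[0.24,0.04,-0.02,0,0,-0.325,-1],[0.28,0.047,-0.02,0,0,-0.325,-1],[0.32,0.054,-0.02,0,0,-0.325,-1],[0.36,0.06,-0.02,0,0,-0.325,-1],[0.4,0.067,-0.02,0,0,-0.325,-1],[0.44,0.074,-0.02,0,0,-0.325,-1],[0.47,0.079,-0.02,0,0,-0.325,-1],[0.485,0.081,-0.02,0,0,-0.325,-1],[0.485,0.081,-0.02,0,0,-0.325,-1],[0.485,0.081,-0.02,0,0,-0.325,-1]]' 25
python3 - <<'E'
from h import *
st(); snap('side','side4'); zoom('side4','v5',200,60,160,150,5,2,10)
to([.573,.178,.205],.62+np.pi/2)
E
```

```text
time_s: 5.95
ee_pos: [0.5726, 0.1776, 0.2587]
eef_rot: [-3.139, -0.001, 2.19]
force: [1.3, 0.7, -2.3]
grip_width: 0.0136
{'time_s': 5.95, 'qpos': [0.2397, 0.3818, 1.2893, 0.0, 1.4734, -0.3795], 'ee_pos': [0.5726, 0.1776, 0.2587], 'eef_rot': [-3.1389, -0.0011, 2.19], 'force': [1.3314, 0.6893, -2.3497], 'moment': [-0.0945, 0.0463, 0.0373], 'grip_width': 0.0136}
ROW [0.0004, 0.0008, 0.054] [-0.0014, -0.0006, -0.001] grip 2w/.094-1 now -0.705
```

View pics/v5.png

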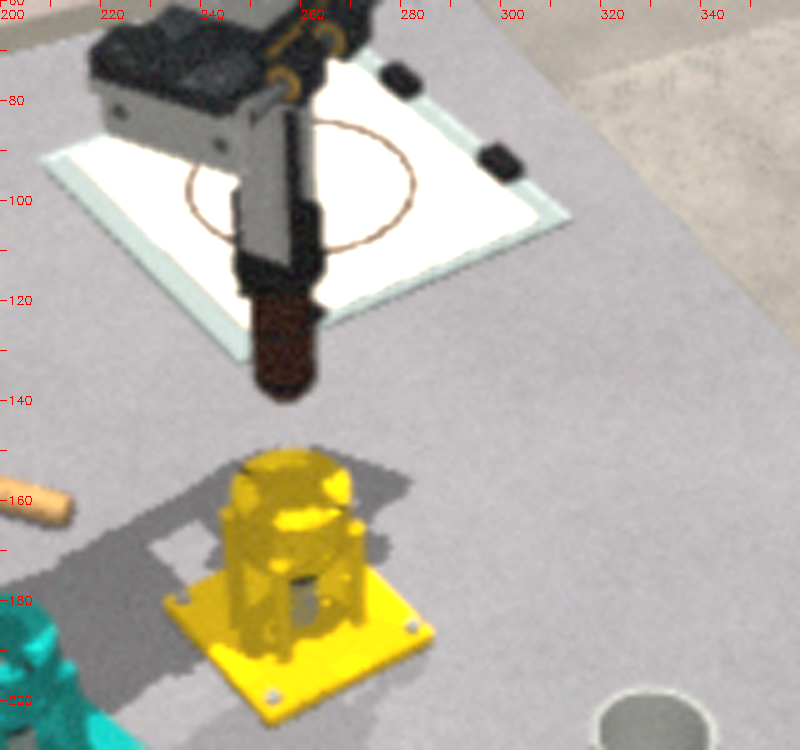

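```bash
python3 - <<'E'
from h import *
from sil import hulls
s=Cam('side4'); print('socket',s.onz([(257.9,157.4)],.105).round(4))
o=status.get_obs(); x,y,z=o['ee_pos']; z0=z-.0858
im=cv2.imread('pics/side4.png'); k=9; X,Y,w,h=238,100,40,70
crop=cv2.convertScaleAbs(cv2.resize(im[Y:Y+h,X:X+w],None,fx=k,fy=k,interpolation=cv2.INTER_CUBIC),alpha=2.2)
a=np.linspace(0,2*np.pi,60)
def draw(P,col): cv2.polylines(crop,[((s.proj(P)+.5-[X,Y])*k).astype(np.int32)],True,col,1)
for r,zz in((.016,.008),(.010,0),(.016,.05),(.023,.074)): draw(np.c_[x+r*np.cos(a),y+r*np.sin(a),np.full(60,z0+zz)],(0,255,0))
C=(.573,.178)
for r in(.031,.0175): draw(np.c_[C[0]+r*np.cos(a),C[1]+r*np.sin(a),np.full(60,.105)],(255,0,255))
cv2.imwrite('pics/v6.png',crop[:600])
E
```

```text
socket [[0.5735 0.181  0.105 ]]
```

View pics/v6.png

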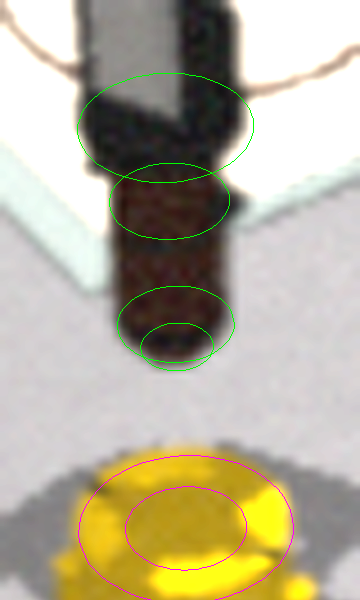

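```bash
python3 -m jog '[[0.001,0.001,0.03,0,0,-0.001,-1],[0.001,0.001,0.055,0,0,-0.001,-1],[0.001,0.001,0.07,0,0,-0.001,-1],[0.001,0.001,0.08,0,0,-0.001,-1],[0.001,0.001,0.08,0,0,-0.001,-1]]' 25
python3 - <<'E'
from h import *
st(); to([.5735,.178,.145],.62+np.pi/2)
E
```

```text
time_s: 6.5
ee_pos: [0.5727, 0.1779, 0.1781]
eef_rot: [-3.139, -0.002, 2.19]
force: [1.0, 1.6, -1.3]
grip_width: 0.0139
{'time_s': 6.5, 'qpos': [0.2399, 0.4344, 1.4027, 0.0005, 1.3079, -0.3792], 'ee_pos': [0.5727, 0.1779, 0.1781], 'eef_rot': [-3.1386, -0.0018, 2.1898], 'force': [1.0478, 1.5617, -1.2687], 'moment': [0.4362, -0.1001, -0.0077], 'grip_width': 0.0139}
ROW [-0.0005, 0.0008, 0.0331] [-0.0019, -0.0011, -0.0007] grip 2w/.094-1 now -0.704
```

```bash
python3 -m jog '[[0,0,0.006,0,0,0,-1],[0,0,0.012,0,0,0,-1],[0,0,0.018,0,0,0,-1],[0,0,0.018,0,0,0,-1]]' 25
python3 - <<'E'
from h import *
st(); snap('side','side5'); zoom('side5','v7',225,90,70,110,5,2,10)
E
```

```text
time_s: 6.9
ee_pos: [0.5725, 0.1779, 0.1594]
eef_rot: [-3.138, -0.002, 2.19]
force: [2.3, 3.0, -2.9]
grip_width: 0.0138
{'time_s': 6.9, 'qpos': [0.24, 0.4507, 1.4243, 0.0006, 1.2705, -0.3792], 'ee_pos': [0.5725, 0.1779, 0.1594], 'eef_rot': [-3.1382, -0.002, 2.1898], 'force': [2.289, 3.0139, -2.8926], 'moment': [0.6899, -0.3834, -0.0361], 'grip_width': 0.0138}
```

View pics/v7.png

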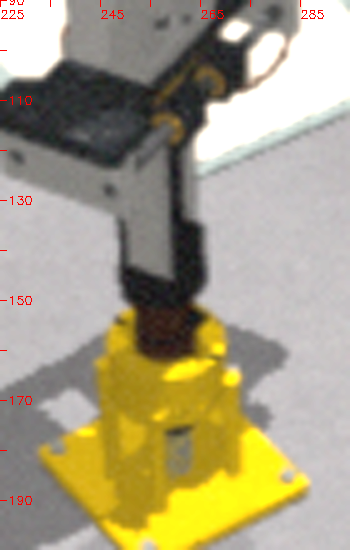

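The nose is in the bore (tube at (257,157)), with a small side force toward +x +y. I'll give way that way and go down.

```bash
python3 -m jog '[[0.0005,0.0015,0,0,0,0,-1],[0.0005,0.0015,0.005,0,0,0,-1],[0.0005,0.0015,0.01,0,0,0,-1],[0.0005,0.0015,0.014,0,0,0,-1],[0.0005,0.0015,0.014,0,0,0,-1]]' 25
python3 - <<'E'
from h import *
st(); to([.5735,.178,.136],.62+np.pi/2)
E
```

```text
time_s: 7.45
ee_pos: [0.5731, 0.1791, 0.1449]
eef_rot: [-3.137, -0.002, 2.19]
force: [-0.5, 0.4, -0.3]
grip_width: 0.0138
{'time_s': 7.45, 'qpos': [0.2417, 0.4669, 1.4358, 0.0005, 1.2441, -0.3775], 'ee_pos': [0.5731, 0.1791, 0.1449], 'eef_rot': [-3.1369, -0.0024, 2.1898], 'force': [-0.4876, 0.3774, -0.2549], 'moment': [-0.0482, 0.0143, -0.0139], 'grip_width': 0.0138}
ROW [-0.0011, -0.0002, 0.0089] [-0.003, -0.0015, -0.0006] grip 2w/.094-1 now -0.707
```

```bash
python3 -m jog '[[0,0,0.003,0,0,0,-1],[0,0,0.005,0,0,0,-1],[0,0,0.007,0,0,0,-1],[0,0,0.007,0,0,0,-1]]' 25; python3 -c "
from h import *
st()"
```

```text
time_s: 7.85
ee_pos: [0.5731, 0.1791, 0.1379]
eef_rot: [-3.137, -0.002, 2.19]
force: [-0.7, -0.3, 2.0]
grip_width: 0.0137
{'time_s': 7.85, 'qpos': [0.2417, 0.4737, 1.4429, 0.0004, 1.2301, -0.3776], 'ee_pos': [0.5731, 0.1791, 0.1379], 'eef_rot': [-3.1371, -0.0022, 2.1899], 'force': [-0.693, -0.2551, 1.98], 'moment': [-0.1451, 0.2188, -0.0417], 'grip_width': 0.0137}
```

```bash
python3 -m jog '[[0,0,0.001,0,0,0,-1],[0,0,0.002,0,0,0,-1],[0,0,0.003,0,0,0,-1],[0,0,0.003,0,0,0,-1]]' 25; python3 -c "
from h import *
st()"
```

```text
time_s: 8.25
ee_pos: [0.5731, 0.179, 0.1349]
eef_rot: [-3.137, -0.002, 2.19]
force: [-0.8, -0.4, 3.6]
grip_width: 0.014
{'time_s': 8.25, 'qpos': [0.2416, 0.4767, 1.4459, 0.0005, 1.224, -0.3776], 'ee_pos': [0.5731, 0.179, 0.1349], 'eef_rot': [-3.1371, -0.0022, 2.1898], 'force': [-0.8094, -0.4105, 3.5769], 'moment': [-0.1583, 0.2833, 0.0528], 'grip_width': 0.014}
```

```bash
python3 -m jog '[[0,0,0.003,0,0,0,-1],[0,0,0.006,0,0,0,-1],[0,0,0.008,0,0,0,-1],[0,0,0.0095,0,0,0,-1],[0,0,0.0105,0,0,0,-1],[0,0,0.0105,0,0,0,-1]]' 25; python3 - <<'E'
from h import *
st(); snap('side','side6'); zoom('side6','v8',225,110,70,70,8,2.2,10)
E
```

```text
time_s: 8.85
ee_pos: [0.5731, 0.1791, 0.1244]
eef_rot: [-3.137, -0.002, 2.19]
force: [-2.1, -0.8, 6.2]
grip_width: 0.0139
{'time_s': 8.85, 'qpos': [0.2417, 0.4875, 1.4559, 0.0004, 1.2029, -0.3776], 'ee_pos': [0.5731, 0.1791, 0.1244], 'eef_rot': [-3.1374, -0.0021, 2.1898], 'force': [-2.0828, -0.8383, 6.2024], 'moment': [-0.2554, 0.5335, 0.0207], 'grip_width': 0.0139}
```

View pics/v8.png

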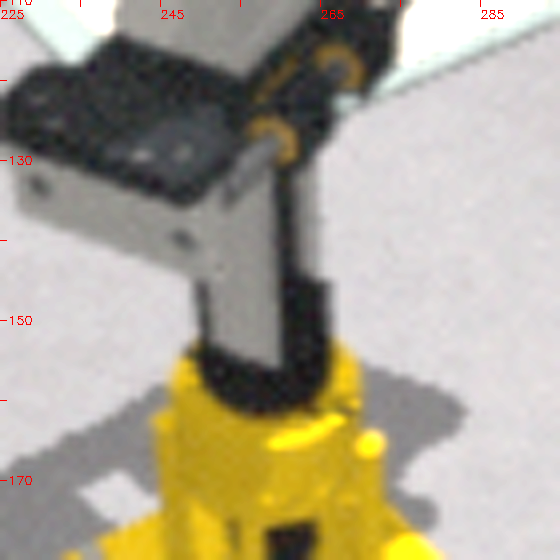

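The lugs went into the slots: the flange, centred near (258,158), is just above the collar and the force is only 6 N. I'll press the last millimetres until the stop is felt.

```bash
python3 -m jog '[[0,0,0.001,0,0,0,-1],[0,0,0.0015,0,0,0,-1],[0,0,0.0015,0,0,0,-1]]' 25; python3 -c "
from h import *
st()"; python3 -m jog '[[0,0,0.0005,0,0,0,-1],[0,0,0.001,0,0,0,-1],[0,0,0.001,0,0,0,-1]]' 25; python3 -c "
from h import *
st()"
```

```text
time_s: 9.2
ee_pos: [0.5732, 0.1791, 0.123]
eef_rot: [-3.138, -0.002, 2.19]
force: [-1.6, -1.2, 6.6]
grip_width: 0.0139
{'time_s': 9.2, 'qpos': [0.2416, 0.4889, 1.4571, 0.0004, 1.2, -0.3775], 'ee_pos': [0.5732, 0.1791, 0.123], 'eef_rot': [-3.1376, -0.002, 2.1898], 'force': [-1.5596, -1.213, 6.6167], 'moment': [-0.2764, 0.6285, 0.0143], 'grip_width': 0.0139}
time_s: 9.5
ee_pos: [0.5732, 0.1791, 0.1221]
eef_rot: [-3.138, -0.002, 2.19]
force: [-2.2, -0.8, 6.5]
grip_width: 0.0141
{'time_s': 9.5, 'qpos': [0.2416, 0.4898, 1.458, 0.0004, 1.1982, -0.3775], 'ee_pos': [0.5732, 0.1791, 0.1221], 'eef_rot': [-3.1376, -0.002, 2.1898], 'force': [-2.2201, -0.7591, 6.5197], 'moment': [-0.3086, 0.704, -0.0621], 'grip_width': 0.0141}
```

```bash
python3 -m jog '[[0,0,0,0,0,0,-1],[0,0,0,0,0,0.06,-1],[0,0,0,0,0,0.12,-1],[0,0,0,0,0,0.18,-1],[0,0,0,0,0,0.18,-1]]' 40; python3 -c "
from h import *
st()"
```

```text
time_s: 10.0
ee_pos: [0.5737, 0.1792, 0.1225]
eef_rot: [-3.139, -0.001, 1.904]
force: [0.0, -0.3, 7.0]
grip_width: 0.0141
{'time_s': 10.0, 'qpos': [0.2416, 0.4895, 1.4574, 0.0005, 1.1975, -0.0914], 'ee_pos': [0.5737, 0.1792, 0.1225], 'eef_rot': [-3.1388, -0.0007, 1.9036], 'force': [0.0244, -0.2763, 7.0255], 'moment': [-0.0111, 0.111, -0.0458], 'grip_width': 0.0141}
```

```bash
python3 -m jog '[[0,0,0.0005,0,0,0.08,-1],[0,0,0.0005,0,0,0.16,-1],[0,0,0.0005,0,0,0.24,-1],[0,0,0.0005,0,0,0.32,-1],[0,0,0.0005,0,0,0.4,-1],[0,0,0.0005,0,0,0.48,-1],[0,0,0.0005,0,0,0.56,-1],[0,0,0.0005,0,0,0.62,-1],[0,0,0.0005,0,0,0.62,-1]]' 40; python3 -c "
from h import *
st()"
```

```text
time_s: 10.9
ee_pos: [0.5734, 0.1797, 0.1221]
eef_rot: [-3.139, 0.002, 0.927]
force: [-4.8, 1.4, 6.9]
grip_width: 0.0138
{'time_s': 10.9, 'qpos': [0.2422, 0.4898, 1.458, 0.0014, 1.197, 0.886], 'ee_pos': [0.5734, 0.1797, 0.1221], 'eef_rot': [-3.1386, 0.0016, 0.9265], 'force': [-4.768, 1.4423, 6.936], 'moment': [0.2306, 1.1036, -0.0225], 'grip_width': 0.0138}
```

```bash
for i in 1; do python3 -m jog '[[-0.0003,-0.0007,0,0,0,0.02,-1],[-0.0003,-0.0007,0,0,0,0.05,-1],[-0.0003,-0.0007,0,0,0,0.05,-1]]' 40; python3 -c "
from h import *
st()"; done; python3 -m jog '[[0,0,0,0,0,0.03,-1],[0,0,0,0,0,0.05,-1],[0,0,0,0,0,0.05,-1]]' 40; python3 -c "
from h import *
st()"
```

```text
time_s: 11.2
ee_pos: [0.5731, 0.1801, 0.1225]
eef_rot: [-3.139, 0.001, 0.846]
force: [-0.3, -0.5, 6.3]
grip_width: 0.0137
{'time_s': 11.2, 'qpos': [0.2429, 0.4881, 1.4595, 0.0015, 1.1957, 0.9668], 'ee_pos': [0.5731, 0.1801, 0.1225], 'eef_rot': [-3.1395, 0.0006, 0.8464], 'force': [-0.2682, -0.494, 6.3302], 'moment': [-0.0485, 0.2437, 0.002], 'grip_width': 0.0137}
time_s: 11.5
ee_pos: [0.5731, 0.1803, 0.1228]
eef_rot: [-3.14, 0.0, 0.767]
force: [-2.9, -0.5, 6.2]
grip_width: 0.0139
{'time_s': 11.5, 'qpos': [0.243, 0.4879, 1.4593, 0.0017, 1.1956, 1.0464], 'ee_pos': [0.5731, 0.1803, 0.1228], 'eef_rot': [-3.1396, 0.0002, 0.7668], 'force': [-2.9079, -0.4578, 6.2178], 'moment': [-0.0573, 0.6586, 0.0349], 'grip_width': 0.0139}
```

```bash
python3 -m jog '[[-0.0003,-0.0003,0.0005,0,0,0.02,-1],[-0.0003,-0.0003,0.0005,0,0,0.04,-1],[-0.0003,-0.0003,0.0005,0,0,0.04,-1]]' 40; python3 -c "
from h import *
st()"; python3 -m jog '[[0,0,0.0005,0,0,0.02,-1],[0,0,0.0005,0,0,0.04,-1],[0,0,0.0005,0,0,0.04,-1]]' 40; python3 -c "
from h import *
st()"
```

```text
time_s: 11.8
ee_pos: [0.573, 0.1804, 0.1225]
eef_rot: [-3.14, -0.001, 0.703]
force: [-1.8, -0.6, 6.9]
grip_width: 0.0138
{'time_s': 11.8, 'qpos': [0.2433, 0.4873, 1.4607, 0.0018, 1.1938, 1.1106], 'ee_pos': [0.573, 0.1804, 0.1225], 'eef_rot': [-3.14, -0.0005, 0.7028], 'force': [-1.812, -0.5632, 6.8527], 'moment': [-0.1172, 0.4121, 0.028], 'grip_width': 0.0138}
time_s: 12.1
ee_pos: [0.5728, 0.1809, 0.1224]
eef_rot: [-3.139, -0.001, 0.64]
force: [-5.7, 1.0, 8.6]
grip_width: 0.0136
{'time_s': 12.1, 'qpos': [0.2439, 0.4873, 1.461, 0.0025, 1.1934, 1.1741], 'ee_pos': [0.5728, 0.1809, 0.1224], 'eef_rot': [-3.1394, -0.0007, 0.6396], 'force': [-5.7436, 1.0423, 8.5774], 'moment': [0.2338, 1.0949, 0.372], 'grip_width': 0.0136}
```

A resisting moment of +0.37 N m appears after 1.55 rad. I'll ease the side force and confirm it is the stop.

```bash
python3 -m jog '[[-0.0008,-0.0006,0,0,0,0,-1],[-0.0008,-0.0006,0,0,0,0.01,-1],[-0.0008,-0.0006,0,0,0,0.01,-1]]' 40; python3 -c "
from h import *
st()"; python3 -m jog '[[0,0,0,0,0,0.015,-1],[0,0,0,0,0,0.015,-1]]' 40; python3 -c "
from h import *
st()"
```

```text
time_s: 12.4
ee_pos: [0.5723, 0.1809, 0.1226]
eef_rot: [-3.14, -0.002, 0.623]
force: [3.8, -0.5, 3.2]
grip_width: 0.0138
{'time_s': 12.4, 'qpos': [0.2442, 0.4854, 1.4635, 0.0022, 1.1915, 1.1908], 'ee_pos': [0.5723, 0.1809, 0.1226], 'eef_rot': [-3.1401, -0.002, 0.6233], 'force': [3.7949, -0.4718, 3.1811], 'moment': [-0.2327, -0.8143, 0.5238], 'grip_width': 0.0138}
time_s: 12.6
ee_pos: [0.5723, 0.1809, 0.1226]
eef_rot: [-3.14, -0.002, 0.599]
force: [4.1, -0.2, 3.4]
grip_width: 0.0138
{'time_s': 12.6, 'qpos': [0.2442, 0.4854, 1.4634, 0.0022, 1.1914, 1.2155], 'ee_pos': [0.5723, 0.1809, 0.1226], 'eef_rot': [-3.1401, -0.002, 0.5988], 'force': [4.0697, -0.2488, 3.4444], 'moment': [-0.1967, -0.3953, 0.7466], 'grip_width': 0.0138}
```

The moment grows to 0.75 N m over 0.025 rad, so this is the stop, at about 1.59 rad. I hold the turn and let the spring lift the cartridge.

```bash
python3 -m jog '[[0.0003,0.0003,-0.0015,0,0,-0.005,-1],[0.0003,0.0003,-0.003,0,0,-0.005,-1],[0.0003,0.0003,-0.0045,0,0,-0.005,-1],[0.0003,0.0003,-0.005,0,0,-0.005,-1],[0.0003,0.0003,-0.005,0,0,-0.005,-1]]' 40; python3 -c "
from h import *
st()"
```

```text
time_s: 13.1
ee_pos: [0.5723, 0.1807, 0.127]
eef_rot: [-3.14, -0.0, 0.607]
force: [2.0, -0.4, -11.7]
grip_width: 0.014
{'time_s': 13.1, 'qpos': [0.244, 0.4814, 1.4584, 0.0023, 1.2021, 1.2073], 'ee_pos': [0.5723, 0.1807, 0.127], 'eef_rot': [-3.1395, -0.0005, 0.6066], 'force': [1.9915, -0.4433, -11.6865], 'moment': [0.0266, -0.2822, 0.6621], 'grip_width': 0.014}
```

```bash
python3 -m jog '[[0,0,0.0008,0,0,0,-1],[0,0,0.0008,0,0,0,-1]]' 40; python3 -c "
from h import *
st()"; python3 -m jog '[[0,0,0.0008,0,0,-0.04,-1],[0,0,0.0008,0,0,-0.08,-1],[0,0,0.0008,0,0,-0.1,-1],[0,0,0.0008,0,0,-0.1,-1]]' 40; python3 - <<'E'
from h import *
st(); snap('side','side7'); zoom('side7','v9',225,110,70,70,8,2.2,10)
E
```

```text
time_s: 13.3
ee_pos: [0.5723, 0.1808, 0.1268]
eef_rot: [-3.14, -0.001, 0.607]
force: [-0.4, -0.3, -1.5]
grip_width: 0.0141
{'time_s': 13.3, 'qpos': [0.244, 0.4815, 1.4588, 0.0022, 1.2011, 1.2073], 'ee_pos': [0.5723, 0.1808, 0.1268], 'eef_rot': [-3.1397, -0.0009, 0.6067], 'force': [-0.4398, -0.2634, -1.5474], 'moment': [-0.0961, 0.0972, 0.6255], 'grip_width': 0.0141}
time_s: 13.7
ee_pos: [0.5728, 0.1807, 0.1275]
eef_rot: [-3.141, -0.003, 0.764]
force: [-1.4, -2.2, 6.5]
grip_width: 0.0135
{'time_s': 13.7, 'qpos': [0.2437, 0.4806, 1.4583, 0.0022, 1.2005, 1.0501], 'ee_pos': [0.5728, 0.1807, 0.1275], 'eef_rot': [-3.1408, -0.0029, 0.7636], 'force': [-1.3948, -2.2475, 6.5117], 'moment': [-0.4778, 0.4877, -0.0009], 'grip_width': 0.0135}
```

View pics/v9.png

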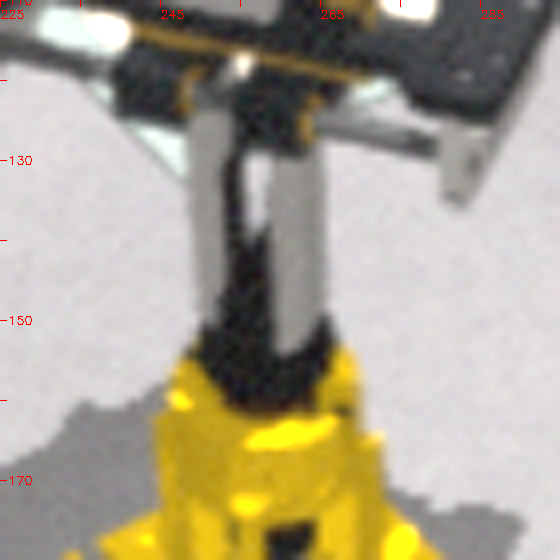

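```bash
python3 - <<'E'
from h import *
s=Cam('side7'); a=np.linspace(0,2*np.pi,80); out=[]
X,Y,w,h,k=242,138,32,32,12
for fn,C in(('side6',(.5731,.1791)),('side7',(.5728,.1807))):
    im=cv2.imread(f'pics/{fn}.png')[Y:Y+h,X:X+w]; im=cv2.convertScaleAbs(cv2.resize(im,None,fx=k,fy=k,interpolation=cv2.INTER_CUBIC),alpha=4)
    im2=im.copy()
    out.append(im)
print(s.proj([[.573,.180-.023,z+.074] for z in(.036,.038,.042)]))
cv2.imwrite('pics/v10.png',np.hstack(out))
E
```

```text
[[261.45394564 161.78290293]
 [261.42874683 161.21008007]
 [261.37814186 160.05972065]]
```

View pics/v10.png

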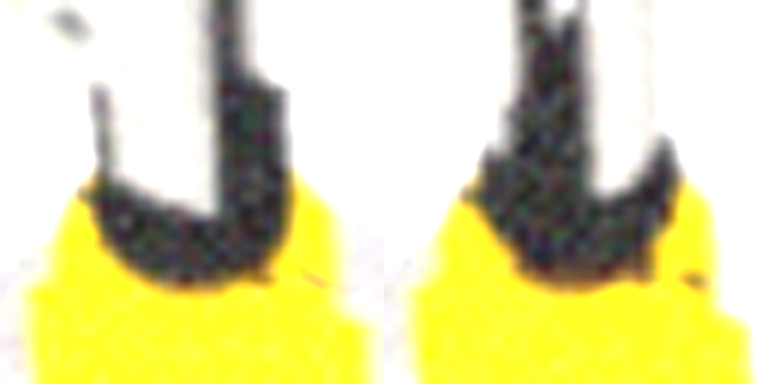

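In side7 the narrower tube shows under the flange (x 520–650 of the crop), so the flange sits higher than in side6. That fits the lug being up in the pocket. I'll turn back a little more by feel to confirm.

```bash
python3 -m jog '[[0,0,-0.0005,0,0,-0.02,-1],[0,0,-0.0005,0,0,-0.04,-1],[0,0,-0.0005,0,0,-0.04,-1]]' 40; python3 -c "
from h import *
st()"
```

```text
time_s: 14.05
ee_pos: [0.5727, 0.1807, 0.1279]
eef_rot: [-3.141, -0.003, 0.824]
force: [1.4, -0.6, -6.0]
grip_width: 0.0136
{'time_s': 14.05, 'qpos': [0.2436, 0.4802, 1.458, 0.0026, 1.2016, 0.9891], 'ee_pos': [0.5727, 0.1807, 0.1279], 'eef_rot': [-3.1405, -0.0028, 0.8244], 'force': [1.3769, -0.6141, -5.9692], 'moment': [-0.1314, 0.1272, -0.3797], 'grip_width': 0.0136}
```

The turn back meets −0.38 N m and the upward pull is blocked, so the lugs are held on both sides in the pockets. I go to the middle of the play, let go and withdraw straight up.

```bash
python3 -m jog '[[0,0,0.0003,0,0,0.03,-1],[0,0,0.0003,0,0,0.06,-1],[0,0,0.0003,0,0,0.06,-1]]' 40; python3 -c "
from h import *
st()"; python3 -m jog '[[0,0,0,0,0,0,-0.6],[0,0,0,0,0,0,-0.4],[0,0,0,0,0,0,-0.2],[0,0,0,0,0,0,-0.2],[0,0,0,0,0,0,-0.2],[0,0,-0.03,0,0,0,-0.2],[0,0,-0.08,0,0,0,-0.2],[0,0,-0.13,0,0,0,-0.2],[0,0,-0.16,0,0,0,-0.2],[0,0,-0.16,0,0,0,-0.2]]' 20; python3 - <<'E'
from h import *
st(); snap('side','side8'); zoom('side8','v11',225,110,70,70,8,2.5,10); snap('top','top8')
E
```

```text
time_s: 14.35
ee_pos: [0.5726, 0.1808, 0.1278]
eef_rot: [-3.14, -0.003, 0.728]
force: [-1.9, -0.1, -2.4]
grip_width: 0.0141
{'time_s': 14.35, 'qpos': [0.2437, 0.4802, 1.4582, 0.0029, 1.2015, 1.0854], 'ee_pos': [0.5726, 0.1808, 0.1278], 'eef_rot': [-3.14, -0.0028, 0.7281], 'force': [-1.8585, -0.0768, -2.3768], 'moment': [-0.051, 0.5706, -0.0879], 'grip_width': 0.0141}
time_s: 15.35
ee_pos: [0.5735, 0.1806, 0.2928]
eef_rot: [3.14, -0.01, 0.728]
force: [0.5, 0.3, -0.2]
grip_width: 0.0377
{'time_s': 15.35, 'qpos': [0.243, 0.3649, 1.2353, 0.0027, 1.5319, 1.0856], 'ee_pos': [0.5735, 0.1806, 0.2928], 'eef_rot': [3.1395, -0.0097, 0.7282], 'force': [0.5414, 0.2519, -0.1581], 'moment': [-0.0839, 0.1004, -0.0094], 'grip_width': 0.0377}
```

View pics/v11.png

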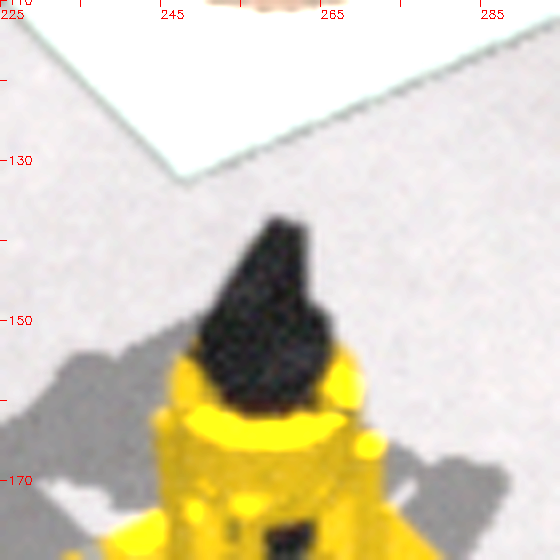

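```bash
python3 - <<'E'
from sil import *
from scipy.optimize import differential_evolution as DE
s=Cam('side8'); X,Y,w,h,k=244,132,28,34,10
im=cv2.imread('pics/side8.png')[Y:Y+h,X:X+w].astype(np.float32)
m=(cv2.resize(im.max(2),None,fx=k,fy=k,interpolation=cv2.INTER_CUBIC)<62).astype(np.uint8)*255
n,l=cv2.connectedComponents(m); m=(l==l[200,140]).astype(np.uint8)*255
def rend(x,y,yaw,z0):
    r=np.zeros((h*k,w*k),np.uint8)
    for q in list(hulls(x,y,yaw,z0))[1:]:
        cv2.fillConvexPoly(r,cv2.convexHull(((s.proj(q)+.5-[X,Y])*k).astype(np.float32)).astype(np.int32),255)
    return r
rows=slice(0,200)
out=[]
# camera bias in robot frame seen earlier ~1px up, .5 left: fit dx,dy image shift for reference, per z0
for z0 in(.036,.038,.040,.042,.044,.055):
    r=rend(.5727,.1807,.728-np.pi/2,z0); 
    best=min((((np.roll(np.roll(r,dy,0),dx,1)[rows]!=m[rows]).sum(),dx/k,dy/k) for dx in range(-20,21,1) for dy in range(-30,31,1)))
    print(z0,best)
    out.append(np.dstack([m,r,0*m]))
cv2.imwrite('pics/v12.png',np.hstack(out[1:4:2]))
E
```

```text
0.036 (np.int64(1142), 0.1, -1.8)
0.038 (np.int64(1186), 0.1, -1.1)
0.04 (np.int64(1141), 0.1, -0.6)
0.042 (np.int64(1170), 0.1, 0.1)
0.044 (np.int64(1173), 0.1, 0.7)
0.055 (np.int64(2321), 0.0, 3.0)
```

View pics/v12.png

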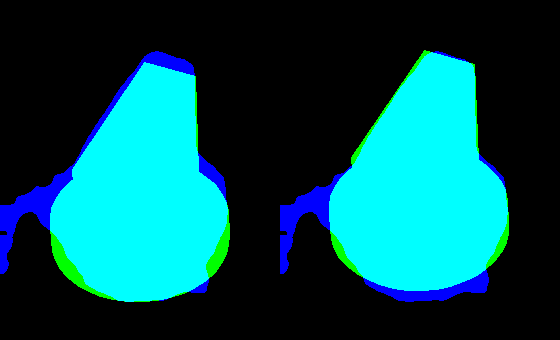

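View pics/top8.png

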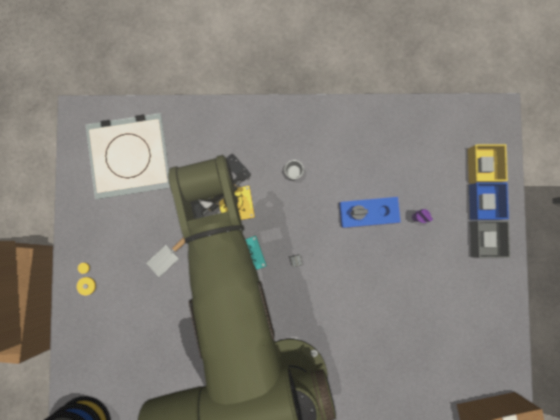

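```bash
python3 - <<'E'
from sil import *
s=Cam('side0'); X,Y,w,h,k=242,145,32,14,10
im=cv2.imread('pics/side0.png')[Y:Y+h,X:X+w].astype(np.float32)
d=cv2.resize(im[...,2]-im[...,0],None,fx=k,fy=k,interpolation=cv2.INTER_CUBIC)
print(im[:,15].astype(int).tolist())
m=(d>40); 
# fill: outer silhouette = rows above the centre; use convex hull of mask
pts=np.argwhere(m)[:,::-1]; M=np.zeros(m.shape,np.uint8); cv2.fillConvexPoly(M,cv2.convexHull(pts.astype(np.int32)),255)
a=np.linspace(0,2*np.pi,80); x,y=.5727,.1807
r=np.zeros_like(M)
P=np.vstack([np.c_[x+.031*np.cos(a),y+.031*np.sin(a),np.full(80,z)] for z in(.105,.07)])
cv2.fillConvexPoly(r,cv2.convexHull(((s.proj(P)+.5-[X,Y])*k).astype(np.float32)).astype(np.int32),255)
print(min(((np.roll(np.roll(r,dy,0),dx,1)[25:110]!=M[25:110]).sum(),dx/k,dy/k) for dx in range(-20,21) for dy in range(-20,21)))
E
```

```text
[[92, 91, 92], [92, 92, 93], [90, 90, 91], [89, 92, 97], [73, 110, 122], [25, 136, 160], [10, 139, 164], [10, 137, 156], [13, 101, 121], [13, 72, 88], [10, 66, 79], [10, 65, 79], [11, 67, 82], [13, 75, 92]]
(np.int64(259), 0.1, -0.7)
```

The image-only height estimate comes out between 38 and 42 mm, which isn't decisive. So I'll probe the top of the bar gently with closed fingertips: expect 156 mm if locked, 152 mm if not.

```bash
python3 -m jog '[[0,0,0.03,0,0,0,-1],[0,0,0.07,0,0,0,-1],[0,0,0.1,0,0,0,-1],[0,0,0.12,0,0,0,-1],[0,0,0.127,0,0,0,-1],[0,0,0.127,0,0,0,-1],[0,0,0.127,0,0,0,-1],[0,0,0.127,0,0,0,-1],[0,0,0.127,0,0,0,-1]]' 10; python3 -c "
from h import *
st()"
```

```text
time_s: 16.35
ee_pos: [0.5728, 0.1808, 0.1614]
eef_rot: [-3.141, -0.004, 0.728]
force: [-0.7, -0.3, 0.1]
grip_width: 0.0005
{'time_s': 16.35, 'qpos': [0.2436, 0.447, 1.4247, 0.0028, 1.2667, 1.0854], 'ee_pos': [0.5728, 0.1808, 0.1614], 'eef_rot': [-3.1408, -0.0041, 0.7282], 'force': [-0.724, -0.2851, 0.1164], 'moment': [-0.0557, 0.0901, 0.0115], 'grip_width': 0.0005}
```

```bash
python3 -m jog '[[0,0,0.002,0,0,0,-1],[0,0,0.004,0,0,0,-1],[0,0,0.004,0,0,0,-1],[0,0,0.004,0,0,0,-1]]'; python3 -m jog '[[0,0,0.0006,0,0,0,-1],[0,0,0.0006,0,0,0,-1]]';python3 -m jog '[[0,0,0.0006,0,0,0,-1],[0,0,0.0006,0,0,0,-1]]'
```

```text
time_s: 16.75
ee_pos: [0.5728, 0.1808, 0.1574]
eef_rot: [-3.141, -0.004, 0.728]
force: [0.5, 0.0, 0.2]
grip_width: 0.0003
time_s: 16.95
ee_pos: [0.5728, 0.1808, 0.1567]
eef_rot: [-3.141, -0.004, 0.728]
force: [0.8, -0.2, -0.6]
grip_width: 0.0006
time_s: 17.15
ee_pos: [0.5729, 0.1809, 0.1563]
eef_rot: [-3.141, -0.004, 0.728]
force: [-0.4, 0.5, 1.9]
grip_width: 0.0003
```

Contact at 156.3 mm (1.9 N), so the cartridge's bottom is about 42 mm up: locked. I retract and take a last look.

```bash
python3 -m jog '[[0,0,-0.03,0,0,0,-1],[0,0,-0.07,0,0,0,-1],[0,0,-0.11,0,0,0,-1],[0,0,-0.14,0,0,0,-1],[0,0,-0.14,0,0,0,-1],[0,0,-0.14,0,0,0,-1]]'; python3 - <<'E'
from h import *
snap('side','side9')
E
```

```text
time_s: 17.75
ee_pos: [0.5725, 0.1804, 0.2961]
eef_rot: [-3.141, -0.004, 0.728]
force: [1.4, 1.0, -0.4]
grip_width: 0.0007
```

View pics/side9.png

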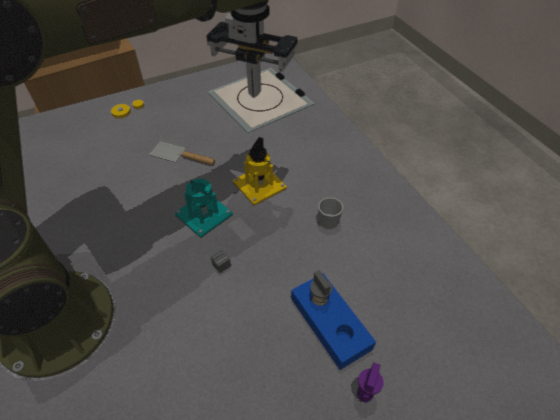

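The cartridge stands upright in the yellow holder at (259,150) with the gripper clear. The spare (319,288), cup (330,212), test block (221,261) and scraper (180,153) have not moved.

```bash
python3 -c "
from station import ctrl
print(ctrl.hand_in())"
```

```text
the job is handed in; nothing more can be done
None
```

I took the brown cartridge from the rack, pushed it into the yellow holder's slots, and turned it about 1.6 rad clockwise to its stop. The spring lifted it into the pockets, I let go, and I handed the job in at about 18 s. The hand-in gave no verdict.

**Locked:**
- The last turn clockwise met +0.75 N m and a turn back met −0.38 N m, so the lugs were held both ways. An upward pull was blocked too.
- A light touch on the bar top after release met contact at 156.3 mm, which puts the cartridge's bottom at about 42.3 mm (locked is 42 mm).

**Forces:** the wrist readings I took stayed under about 13 N throughout. I could not read the contact force on the holder itself.

**Disagreement:** the camera-only height estimate gave about 40 mm, between locked (42 mm) and unlocked (38 mm), so I relied on the touch and the torque.

**Bystanders:** the last picture shows the spare, cup, test block and scraper where they were.

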